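Pick the brass cap from behind the pipe nipples

TASK

The order still needs the brass end cap, which stands at the back of one lane of the blue stock tray. Move the two pipe nipples that stand in front of it out onto the black rubber mat, standing upright, then gently set the brass cap upright in the middle of the free cell of the order carton, and finally put the two nipples back upright exactly where each of them stood. Leave the other lane and the union already in the carton undisturbed, and knock nothing over.

Things in the scene. Friction and masses are not known exactly. Their poses are not given: they have to be found in the camera images.
- nipple_red: loose pipe nipple standing upright: a galvanised grey pipe, 34 mm diameter, with a red plastic thread protector, 36 mm diameter and 14 mm long, on each end (closed flat top); 110 mm tall, about 0.24 kg. Origin: centre of its underside, z along its axis upward
- nipple_yellow: loose pipe nipple standing upright: a galvanised grey pipe, 34 mm diameter, with a yellow plastic thread protector, 36 mm diameter and 14 mm long, on each end (closed flat top); 110 mm tall, about 0.24 kg. Origin: centre of its underside, z along its axis upward
- nipple_green: loose pipe nipple standing upright: a galvanised grey pipe, 34 mm diameter, with a green plastic thread protector, 36 mm diameter and 14 mm long, on each end (closed flat top); 110 mm tall, about 0.24 kg. Origin: centre of its underside, z along its axis upward
- nipple_white: loose pipe nipple standing upright: a galvanised grey pipe, 34 mm diameter, with a white plastic thread protector, 36 mm diameter and 14 mm long, on each end (closed flat top); 110 mm tall, about 0.24 kg. Origin: centre of its underside, z along its axis upward
- cap_brass: the wanted fitting: loose brass-coloured round pipe end cap standing at the back of one lane of the stock tray, 42 mm diameter (straight sides up to 27 mm, slight dome above, solid), 36 mm tall, about 0.2 kg. Origin: centre of its underside, z up
- cap_black: loose black iron end cap of the same shape and size at the back of the other lane; not wanted. Origin: centre of its underside, z up
- stock_tray: fixed blue open tray, 210 (x) by 152 (y) mm; floor 4 thick; sides (7 thick), divider (14) and back (5, at +x) 48 high; front lip (-x) 20 high. Two lanes along x, 62 wide, centred at y = +38 and -38 mm. Each: a cap at x = +45, two nipples before it at -5 and -53. Walls leave a cap 10 mm each side: fingers fit only before and behind it, once its nipples are gone. Origin: centre of underside
- mat: fixed black rubber mat, 180 mm (x) by 130 mm (y), 4 mm thick, empty at the start: the side area. Origin: centre of its underside, z up
- order_box: fixed open brown cardboard carton, 108 mm (x) by 180 mm (y), walls 36 mm high and 4 mm thick, floor 4 mm thick, a middle wall across makes two cells of 100 mm (x) by 84 mm (y): the cell centred at y = -44 mm in its frame is free, the one at y = +44 mm holds the union. Origin: centre of its underside, z up
- union: loose grey galvanised pipe union (octagonal nut, 54 mm across the flats, round ends of 38 mm) standing upright in one cell of the order carton, 54 mm tall, 0.3 kg; already packed. Origin: centre of its underside, z up
Mind the look-alikes: they are no part of the job. What is shaped like the nipple_red but purple is not meant.

How it is judged:
On the way, in this order (a step that is already met when the one before it is completed fails the run):
1. both nipples in front of the brass cap stand upright on the rubber mat, released, with the brass cap still in its place in the tray (((x of nipple_red in the frame of mat between -0.083 and 0.083 m and y of nipple_red in the frame of mat between -0.058 and 0.058 m and z of nipple_red in the frame of mat between 0 and 0.01 m and angle between nipple_red's own z axis and vertical below 0.12 rad and linear speed of nipple_red below 0.03 m/s and contact force between nipple_red and the fingers below 0.3 N) or (((y of cap_brass in the frame of stock_tray above 0 m and y of nipple_red in the frame of stock_tray below 0 m) or (y of cap_brass in the frame of stock_tray below 0 m and y of nipple_red in the frame of stock_tray above 0 m)) and distance of nipple_red from where it was at the start of the episode below 0.015 m)) and ((x of nipple_yellow in the frame of mat between -0.083 and 0.083 m and y of nipple_yellow in the frame of mat between -0.058 and 0.058 m and z of nipple_yellow in the frame of mat between 0 and 0.01 m and angle between nipple_yellow's own z axis and vertical below 0.12 rad and linear speed of nipple_yellow below 0.03 m/s and contact force between nipple_yellow and the fingers below 0.3 N) or (((y of cap_brass in the frame of stock_tray above 0 m and y of nipple_yellow in the frame of stock_tray below 0 m) or (y of cap_brass in the frame of stock_tray below 0 m and y of nipple_yellow in the frame of stock_tray above 0 m)) and distance of nipple_yellow from where it was at the start of the episode below 0.015 m)) and ((x of nipple_green in the frame of mat between -0.083 and 0.083 m and y of nipple_green in the frame of mat between -0.058 and 0.058 m and z of nipple_green in the frame of mat between 0 and 0.01 m and angle between nipple_green's own z axis and vertical below 0.12 rad and linear speed of nipple_green below 0.03 m/s and contact force between nipple_green and the fingers below 0.3 N) or (((y of cap_brass in the frame of stock_tray above 0 m and y of nipple_green in the frame of stock_tray below 0 m) or (y of cap_brass in the frame of stock_tray below 0 m and y of nipple_green in the frame of stock_tray above 0 m)) and distance of nipple_green from where it was at the start of the episode below 0.015 m)) and ((x of nipple_white in the frame of mat between -0.083 and 0.083 m and y of nipple_white in the frame of mat between -0.058 and 0.058 m and z of nipple_white in the frame of mat between 0 and 0.01 m and angle between nipple_white's own z axis and vertical below 0.12 rad and linear speed of nipple_white below 0.03 m/s and contact force between nipple_white and the fingers below 0.3 N) or (((y of cap_brass in the frame of stock_tray above 0 m and y of nipple_white in the frame of stock_tray below 0 m) or (y of cap_brass in the frame of stock_tray below 0 m and y of nipple_white in the frame of stock_tray above 0 m)) and distance of nipple_white from where it was at the start of the episode below 0.015 m)) and distance of cap_brass from where it was at the start of the episode below 0.02 m), for 0.2 s.
2. the brass cap stands upright in the middle of the free cell of the order carton, released (x of cap_brass in the frame of order_box between -0.018 and 0.018 m and y of cap_brass in the frame of order_box between -0.062 and -0.026 m and z of cap_brass in the frame of order_box between 0 and 0.01 m and angle between cap_brass's own z axis and vertical below 0.12 rad and linear speed of cap_brass below 0.03 m/s and contact force between cap_brass and the fingers below 0.3 N), for 0.2 s.
At the end, for the whole second after the job is handed in: The brass cap stands upright on the floor of the free cell, within 18 mm of its middle along each side of the carton; all four nipples stand upright within 12 mm of where each stood at the start; the black cap and the union are within 12 mm of where they were; all is released and at rest (all of step 2 and distance of each of nipple_red, nipple_yellow, nipple_green, nipple_white, cap_black, union from where it was at the start of the episode below 0.012 m and angle between each of nipple_red, nipple_yellow, nipple_green, nipple_white's own z axis and vertical below 0.12 rad and linear speed of each of nipple_red, nipple_yellow, nipple_green, nipple_white below 0.03 m/s and contact force between each of nipple_red, nipple_yellow, nipple_green, nipple_white and the fingers below 0.3 N); the robot touches nothing.
It fails at once if a nipple is knocked over (tilted by more than 30 degrees) (angle between any of nipple_red, nipple_yellow, nipple_green, nipple_white's own z axis and vertical above 0.52 rad).
It fails at once if the black cap or the union is moved by more than 15 mm (distance of any of cap_black, union from where it was at the start of the episode above 0.015 m).
It fails at once if a nipple of the other lane (the black cap's) is pulled out or pushed about, by more than 20 mm (((y of each of cap_black, nipple_red in the frame of stock_tray above 0 m or y of each of cap_black, nipple_red in the frame of stock_tray below 0 m) and distance of nipple_red from where it was at the start of the episode above 0.02 m and height (world z) of nipple_red below 0.06 m and horizontal distance between nipple_red and stock_tray below 0.075 m) or ((y of each of cap_black, nipple_yellow in the frame of stock_tray above 0 m or y of each of cap_black, nipple_yellow in the frame of stock_tray below 0 m) and distance of nipple_yellow from where it was at the start of the episode above 0.02 m and height (world z) of nipple_yellow below 0.06 m and horizontal distance between nipple_yellow and stock_tray below 0.075 m) or ((y of each of cap_black, nipple_green in the frame of stock_tray above 0 m or y of each of cap_black, nipple_green in the frame of stock_tray below 0 m) and distance of nipple_green from where it was at the start of the episode above 0.02 m and height (world z) of nipple_green below 0.06 m and horizontal distance between nipple_green and stock_tray below 0.075 m) or ((y of each of cap_black, nipple_white in the frame of stock_tray above 0 m or y of each of cap_black, nipple_white in the frame of stock_tray below 0 m) and distance of nipple_white from where it was at the start of the episode above 0.02 m and height (world z) of nipple_white below 0.06 m and horizontal distance between nipple_white and stock_tray below 0.075 m)).
It fails at once if the brass cap is dropped or thrown (faster than 1.2 m/s) (linear speed of cap_brass above 1.2 m/s).
It also fails if it takes over 128 s, if anything falls off the work surface, if the arm or the gripper's body presses on something with over 40 N, if the wrist force passes 120 N, or if a joint passes its speed limit or range.

ROBOT

A 6-joint arm with a two-finger parallel gripper is mounted at the origin on the work surface. World frame = base frame: x ahead of the robot, y to its left, z up, the work surface at z = 0. Lengths are in m, angles in rad, forces in N, time in s.
With the tool pointing down it reaches from about 0.35 to 0.85 m from the base axis. Payload 8.1 kg.
Tool frame: the origin (TCP) lies at the centre of the arm's flange, where the gripper is bolted on; the fingertips stand 186 mm ahead of it and the grasp point (between the pads) lies 167 mm ahead of it; z points along the fingers, y is the line along which they close (so a half turn about z gives the same grasp; the last joint's range is limited). The gripper opens to 93 mm and grips with 3 to 60 N. Pads are 15 mm wide; open, the fingers measure 128 mm over their backs; the gripper's body (75 mm by 188 mm) begins 65 mm behind the grasp point.
Start: joints at [1.045, 0.13, 1.488, -0, 1.523, -0.085], TCP at [0.256, 0.543, 0.405] pointing down, gripper open.
Joint ranges: [-2.96, 2.96], [-0.89, 2.26], [0.02, 2.5], [-1.34, 4.48], [0, 2.73], [-2.66, 2.66]. Speed limits (rad/s): [2.39, 2.39, 2.79, 3.14, 3.14, 3.14].

INTERFACE

Orientations are given as a rotation vector (axis times angle).
In Python, from workcell import robot gives the robot as it stands. The module is installed in compiled form; this text tells all that it offers.
- The arm moves only by the shell command python3 -m creep 'ROWS' [OPENING] [FORCE]. ROWS is JSON, a list of rows, each an object with "dp": the shift along the tool's x, y, z in cm, a list of three; "turn": the turn about the tool's z in units of 5 degrees (1.0 is 5 degrees). A call has 1 to 20 rows; each row shifts and turns the commanded pose from where the row before left it, along the tool's axes as they then stand; what a row does not reach is not made up. A row lasts 1/10 s, in which the tool goes at most 50 mm and 8.59 degrees, less where a joint would pass 70% of its speed; a pose out of reach is approached as far as the arm can. A call is refused whole if a number of a shift passes 5 or a number of a turn 1, either way. A call with a gripper value outside its range is refused whole. OPENING is the opening, from 0 (shut) to 1 (fully open), set as the call begins (- or left out, the last holds). The fingers move at their own pace and stop on an object; FORCE is the grip in N (left out, the last holds). Time passes only in rows, so rows that do not move let the fingers close. It gives the time, the measured TCP pose, the force, the opening and the grip force at its end, in the units of the state.
- robot.state(): the state, without advancing time (a new reading comes with each control period).
- robot.read_camera(name): name is "scene" or "top"; returns a dict with "img" (384x512x3 uint8, red, green, blue), "K" (3x3 intrinsics, pixels), "cam_to_world" (4x4, takes a point from camera to world coordinates). Camera axes: x right, y up, looking along -z (the intrinsics and any distortion apply to the point x, -y, -z); pixel columns grow to the right and rows downward; lengths in m; the calibration is good to about 2 mm. A picture is of the moment at which its call begins. There is no depth.
- robot.job_done(): hands the job in; it is judged then, once.
The state is a dict: "time": time; "qpos": joint angles; "joint_vel": joint speeds; "joint_efforts": joint torques, N m; "tool_pos": TCP position; "tcp_rot": TCP orientation; "ft_force": force on the tool from outside, world axes, zero at the start; "ft_torque": the same for the moment, N m; "width": finger opening in m; "grasp_force": force on a finger pad.
Only numpy, scipy, OpenCV 4.12 (cv2) and the standard library are available. Lean on these libraries where they do the work, as an engineer would, in place of code of your own. Each camera call takes 0.05 s, during which the arm holds its last target. There are 200 camera calls.

## Working session

There is one attempt and no reset: what is moved stays moved. The work goes in short steps, Python scripts to look and compute and a shell command to move; the robot and the scene stay as the last step left them, time stands still between calls to the robot, and variables do not carry over. Pictures are saved under pics/ and viewed, at most 14 in all, crops included, and the job is handed in when it is done.

```bash
mkdir -p pics
python3 - <<'E'
from workcell import robot
import cv2,numpy as np
np.set_printoptions(precision=4,suppress=True)
print(robot.state())
for n in("top","scene"):
    d=robot.read_camera(n); cv2.imwrite(f"pics/{n}0.png",d["img"][:,:,::-1]); print(n,d["K"],d["cam_to_world"],[k for k in d])
E
```

```text
{'time': 0.0, 'qpos': array([ 1.0446,  0.1312,  1.4892,  0.    ,  1.523 , -0.0854]), 'joint_vel': array([ 0.0004,  0.0003, -0.0006, -0.0003, -0.    ,  0.    ]), 'joint_efforts': array([  0.0002, -55.9831, -49.1768,   0.0771,   0.0352,  -0.0002]), 'tool_pos': array([0.2559, 0.5425, 0.4037]), 'tcp_rot': array([-0.6867, -3.0651,  0.0027]), 'ft_force': array([-0.006 ,  0.2419, -0.8919]), 'ft_torque': array([ 0.0726, -0.035 , -0.0404]), 'grasp_force': 0.0, 'width': 0.0927940962225404}
top [[400.7393   0.     256.6387]
 [  0.     400.7393 198.3214]
 [  0.       0.       1.    ]] [[ 0.02    0.9972 -0.0716  0.481 ]
 [-0.9997  0.0209  0.011  -0.0072]
 [ 0.0124  0.0714  0.9974  0.861 ]
 [ 0.      0.      0.      1.    ]] ['img', 'K', 'cam_to_world']
scene [[356.2996   0.     256.0998]
 [  0.     356.2996 190.6157]
 [  0.       0.       1.    ]] [[ 0.3613 -0.7287  0.5817  1.0178]
 [ 0.9324  0.2893 -0.2166 -0.2114]
 [-0.0105  0.6207  0.784   0.7008]
 [ 0.      0.      0.      1.    ]] ['img', 'K', 'cam_to_world']
```

View pics/top0.png

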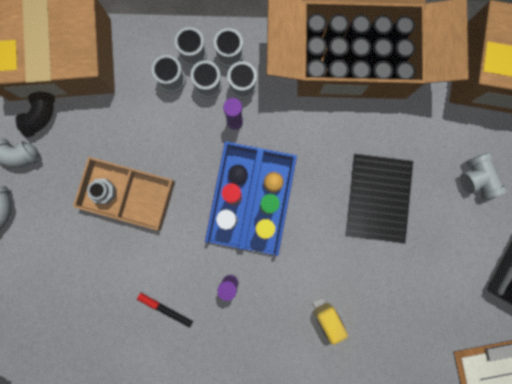

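View pics/scene0.png

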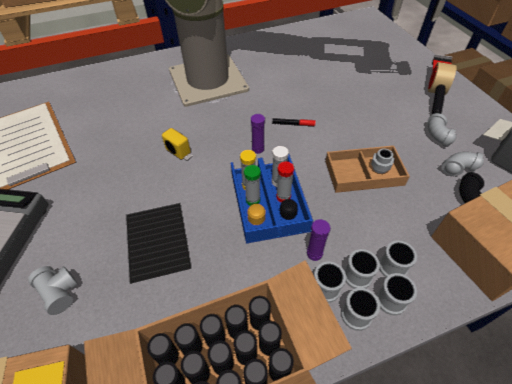

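The brass lane reads brass cap (274,182), green (270,203) and yellow (265,229) in the top view. Purple look-alikes stand at (233,110) and (228,288), outside the tray. The free carton cell is at about (147,203), and the union is at (100,190).

```bash
cat > h.py <<'E'
from workcell import robot
import cv2,numpy as np
np.set_printoptions(precision=4,suppress=True)
def ray(d,uv,z):
    p=np.linalg.inv(d["K"])@[uv[0],uv[1],1]; v=d["cam_to_world"][:3,:3]@(p*[1,-1,-1]); c=d["cam_to_world"][:3,3]
    return (c+v*(z-c[2])/v[2])[:2]
def hsv(d): return cv2.cvtColor(d["img"],cv2.COLOR_RGB2HSV)
R={"red":((0,150,90),(5,255,255)),"yellow":((24,150,90),(32,255,255)),"green":((50,120,50),(75,255,255)),"white":((0,0,200),(180,40,255)),
"brass":((10,140,130),(22,255,255)),"purple":((130,80,40),(160,255,255)),"blue":((105,120,60),(125,255,255)),"dark":((0,0,0),(180,255,50)),"brown":((8,70,60),(20,190,220))}
def comps(d,c,box,amin=25):
    x0,y0,x1,y1=box; m=cv2.inRange(hsv(d),*map(np.array,R[c])); k=np.zeros_like(m); k[y0:y1,x0:x1]=m[y0:y1,x0:x1]
    return [q for q in sorted(cv2.findContours(k,cv2.RETR_EXTERNAL,cv2.CHAIN_APPROX_NONE)[0],key=cv2.contourArea,reverse=True) if cv2.contourArea(q)>=amin]
E
python3 - <<'E'
from h import *
d=robot.read_camera("top")
for c,z in(("red",.112),("yellow",.112),("green",.112),("white",.112),("brass",.03),("dark",.03)):
    for q in comps(d,c,(205,140,300,260))[:2]:
        (u,v),r=cv2.minEnclosingCircle(q); m=cv2.moments(q); print(c,u,v,r,cv2.contourArea(q),ray(d,(m["m10"]/m["m00"],m["m01"]/m["m00"]),z))
for c,z,b in(("blue",.048,(195,130,310,265)),("dark",.004,(335,145,425,255)),("brown",.036,(65,150,185,240))):
    q=np.vstack(comps(d,c,b)); r=cv2.minAreaRect(q); P=np.array([ray(d,p,z) for p in cv2.boxPoints(r)])
    print(c,r,"\n",P,"ctr",P.mean(0),"len",np.linalg.norm(P-np.roll(P,1,0),axis=1),"ang",np.degrees([np.arctan2(*(P[i]-P[i-1])[::-1]) for i in range(4)]))
m=cv2.resize(d["img"][130:270,190:310],None,fx=5,fy=4,interpolation=cv2.INTER_CUBIC); cv2.imwrite("pics/crop.png",m[:,:,::-1])
E
```

```text
yellow 264.8333435058594 228.5 8.771895408630371 215.5 [ 0.4789 -0.0318]
green 269.8448181152344 203.39654541015625 9.640632629394531 239.0 [ 0.526  -0.0396]
white 225.5 219.08824157714844 9.102073669433594 239.0 [0.4946 0.0418]
brass 273.5 181.5 8.276573181152344 188.0 [ 0.5766 -0.0506]
blue ((250.9423065185547, 198.2884521484375), (73.73966217041016, 102.1764907836914), 11.309932708740234) 
 [[ 0.4507  0.0867]
 [ 0.6561  0.0516]
 [ 0.6294 -0.0974]
 [ 0.4245 -0.0596]] ctr [ 0.5402 -0.0047] len [0.1486 0.2084 0.1514 0.2083] ang [  79.873    -9.6932 -100.1533  169.5433]
dark ((379.5544738769531, 195.45545959472656), (57.314144134521484, 75.82183837890625), 5.710593223571777) 
 [[ 0.478  -0.2117]
 [ 0.6414 -0.2275]
 [ 0.6316 -0.3516]
 [ 0.4683 -0.3341]] ctr [ 0.5548 -0.2812] len [0.1228 0.1641 0.1245 0.1643] ang [ 85.4565  -5.5137 -94.4857 173.8926]
brown ((123.0115966796875, 193.52044677734375), (89.98372650146484, 53.052833557128906), 15.422160148620605) 
 [[0.5143 0.3605]
 [0.6207 0.337 ]
 [0.5748 0.1563]
 [0.469  0.1814]] ctr [0.5447 0.2588] len [0.1847 0.109  0.1864 0.1088] ang [  75.7937  -12.4245 -104.2589  166.6442]
```

View pics/crop.png

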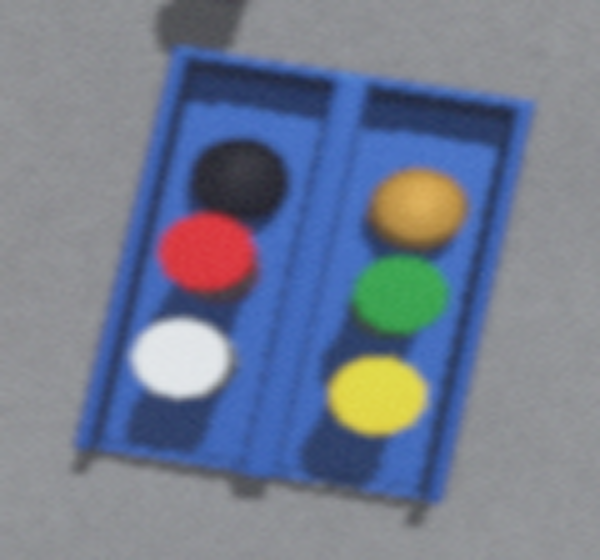

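The crop confirms it: brass cap at the back right with green and yellow in front. Black, red and white are in the other lane, and no purple is in the tray. Next is a planning helper.

```bash
cat >> h.py <<'E'
from scipy.spatial.transform import Rotation as Ro
T=dict(yellow=(.480,-.0325),green=(.527,-.0405),cap=(.577,-.0503),cell=(.5346,.2160),matA=(.510,-.277),matB=(.600,-.285))
def go(xy,z,yaw):
    "turn units, then shift in tool axes (cm) after that turn, to bring the grasp point to xy,z with closing line at yaw deg"
    s=robot.state(); M=Ro.from_rotvec(s["tcp_rot"]); y=M.as_matrix()[:,1]; a=np.degrees(np.arctan2(y[1],y[0])); dy=yaw-a
    M2=Ro.from_euler("z",dy,degrees=True)*M
    g=s["tool_pos"]+M.as_matrix()[:,2]*.167
    print("t %.2f yaw %.1f grasp"%(s["time"],a),g,"tilt",M.as_matrix()[2,2],"turn %.2f"%(-dy/5),"dp",100*M2.inv().apply(np.array([*xy,z])-g),"q6 %.2f w %.4f gf %.1f F"%(s["qpos"][5],s["width"],s["grasp_force"]),s["ft_force"])
E
python3 - <<'E'
from h import *
go(T["yellow"],.20,80)
d=robot.read_camera("top")
for q in comps(d,"purple",(190,80,310,320)): print(cv2.boundingRect(q),ray(d,q.reshape(-1,2).mean(0),.08))
E
```

```text
t 0.15 yaw 64.7 grasp [0.2558 0.5423 0.2369] tilt -0.9999990242511382 turn -3.05 dp [-32.0647 -52.7088   3.7624] q6 -0.09 w 0.0932 gf 0.0 F [-0.1615  0.0885  0.5311]
(223, 97, 19, 32) [0.707  0.0341]
(218, 276, 19, 25) [0.3625 0.0365]
```

```bash
python3 -m creep '[{"dp":[0,0,0],"turn":-1},{"dp":[0,0,0],"turn":-1},{"dp":[0,0,0],"turn":-1},{"dp":[-2,-3.3,0],"turn":0},{"dp":[-2,-3.3,0],"turn":0},{"dp":[-2,-3.3,0],"turn":0},{"dp":[-2,-3.3,0],"turn":0},{"dp":[-2,-3.3,0],"turn":0},{"dp":[-2,-3.3,0],"turn":0},{"dp":[-2,-3.3,0],"turn":0},{"dp":[-2,-3.3,0],"turn":0},{"dp":[-2,-3.3,0],"turn":0},{"dp":[-2,-3.3,0],"turn":0},{"dp":[-2,-3.3,0],"turn":0},{"dp":[-2,-3.3,0],"turn":0},{"dp":[-2,-3.3,0],"turn":0},{"dp":[-2,-3.3,0],"turn":0},{"dp":[-2,-3.3,0],"turn":0},{"dp":[-2,-3.3,0],"turn":0}]' 0.645 20
python3 - <<'E'
from h import *
go(T["yellow"],.08,80)
E
```

```text
time: 2.1
tool_pos: [0.4771, -0.0355, 0.4047]
tcp_rot: [0.281, 3.129, 0.0]
ft_force: [0.7, -0.3, -0.2]
width: 0.0599
grasp_force: 0.0
t 2.10 yaw 79.7 grasp [ 0.4771 -0.0355  0.2377] tilt -0.9999999842540587 turn -0.05 dp [-0.2315  0.3449 15.7718] q6 -1.57 w 0.0599 gf 0.0 F [ 0.747  -0.2904 -0.2024]
```

```bash
python3 -m creep '[{"dp":[-0.2,0.3,0],"turn":-0.05},{"dp":[0,0,3],"turn":0},{"dp":[0,0,3],"turn":0},{"dp":[0,0,1.8],"turn":0},{"dp":[0,0,0],"turn":0},{"dp":[0,0,0],"turn":0}]'
python3 - <<'E'
from h import *
go(T["yellow"],.08,80)
d=robot.read_camera("scene");cv2.imwrite("pics/s1.png",cv2.resize(d["img"][110:260,190:350],None,fx=4,fy=4)[:,:,::-1])
E
```

```text
time: 2.7
tool_pos: [0.4793, -0.0307, 0.327]
tcp_rot: [-0.273, -3.129, -0.0]
ft_force: [-0.6, -0.3, 0.2]
width: 0.0598
grasp_force: 0.0
t 2.70 yaw 80.0 grasp [ 0.4792 -0.0307  0.16  ] tilt -0.9999998387202771 turn 0.00 dp [-0.1172 -0.1638  8.0036] q6 -1.57 w 0.0598 gf 0.0 F [-0.5801 -0.2519  0.1943]
```

View pics/s1.png

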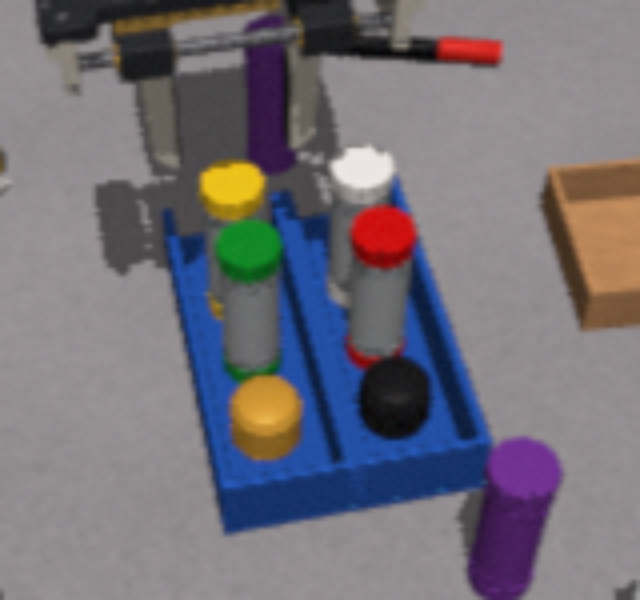

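The fingers at about (165,150) and (300,135) in the crop straddle the yellow top at (232,190), so I go down.

```bash
python3 -m creep '[{"dp":[-0.1,-0.15,1],"turn":0},{"dp":[0,0,1.5],"turn":0},{"dp":[0,0,1.5],"turn":0},{"dp":[0,0,1.5],"turn":0},{"dp":[0,0,1.5],"turn":0},{"dp":[0,0,1],"turn":0},{"dp":[0,0,0],"turn":0},{"dp":[0,0,0],"turn":0}]'
python3 - <<'E'
from h import *
go(T["yellow"],.08,80)
E
python3 -m creep '[{"dp":[0,0,0],"turn":0},{"dp":[0,0,0],"turn":0},{"dp":[0,0,0],"turn":0},{"dp":[0,0,0],"turn":0},{"dp":[0,0,0],"turn":0},{"dp":[0,0,0],"turn":0},{"dp":[0,0,0],"turn":0},{"dp":[0,0,0],"turn":0}]' 0.2 20
```

```text
time: 3.55
tool_pos: [0.4801, -0.033, 0.2467]
tcp_rot: [-0.274, -3.129, -0.0]
ft_force: [0.0, -1.1, 0.4]
width: 0.06
grasp_force: 0.0
t 3.55 yaw 80.0 grasp [ 0.4801 -0.0329  0.0797] tilt -0.9999999533116186 turn -0.00 dp [ 0.0131  0.0432 -0.03  ] q6 -1.57 w 0.0600 gf 0.0 F [ 0.0048 -1.0761  0.4193]
time: 4.35
tool_pos: [0.4804, -0.0329, 0.2472]
tcp_rot: [0.274, 3.129, -0.0]
ft_force: [-0.4, 1.5, 5.6]
width: 0.0353
grasp_force: 20.0
```

```bash
python3 -m creep '[{"dp":[0,0,-0.5],"turn":0},{"dp":[0,0,-1.5],"turn":0},{"dp":[0,0,-2],"turn":0},{"dp":[0,0,-2],"turn":0},{"dp":[0,0,-2],"turn":0},{"dp":[0,0,0],"turn":0},{"dp":[0,0,0],"turn":0}]'
python3 - <<'E'
from h import *
go(T["matA"],.16,80)
d=robot.read_camera("scene");cv2.imwrite("pics/s2.png",cv2.resize(d["img"][80:280,120:340],None,fx=3,fy=3)[:,:,::-1])
E
```

```text
time: 5.05
tool_pos: [0.4799, -0.0329, 0.3261]
tcp_rot: [-0.274, -3.129, 0.0]
ft_force: [-0.2, 0.9, -3.7]
width: 0.0356
grasp_force: 20.0
t 5.05 yaw 80.0 grasp [ 0.4798 -0.0329  0.1591] tilt -0.9999998818159543 turn -0.00 dp [ -7.2151 -23.5108  -0.0953] q6 -1.57 w 0.0356 gf 20.0 F [-0.2031  0.8953 -3.7475]
```

View pics/s2.png

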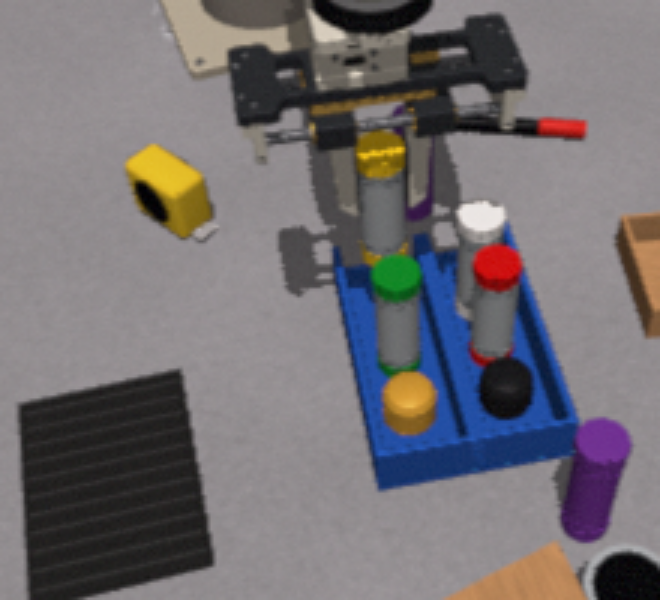

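The yellow nipple hangs upright in the fingers at (382,190) in the crop, and its neighbours are undisturbed. The mat is empty.

```bash
python3 -m creep '[{"dp":[0,-2.5,0],"turn":0},{"dp":[-0.9,-3,0],"turn":0},{"dp":[-0.9,-3,0],"turn":0},{"dp":[-0.9,-3,0],"turn":0},{"dp":[-0.9,-3,0],"turn":0},{"dp":[-0.9,-3,0],"turn":0},{"dp":[-0.9,-3,0],"turn":0},{"dp":[-0.9,-2,0],"turn":0},{"dp":[-0.9,-1,0],"turn":0},{"dp":[0,0,0],"turn":0},{"dp":[0,0,2],"turn":0},{"dp":[0,0,2],"turn":0},{"dp":[0,0,2],"turn":0},{"dp":[0,0,1],"turn":0},{"dp":[0,0,0.5],"turn":0},{"dp":[0,0,0],"turn":0},{"dp":[0,0,0],"turn":0},{"dp":[0,0,0],"turn":0}]'
python3 - <<'E'
from h import *
go(T["matA"],.08,80)
E
```

```text
time: 6.9
tool_pos: [0.5106, -0.2771, 0.253]
tcp_rot: [0.274, 3.128, -0.001]
ft_force: [-0.7, -0.4, -3.0]
width: 0.0354
grasp_force: 20.0
t 6.90 yaw 80.0 grasp [ 0.5109 -0.2773  0.086 ] tilt -0.9999980237372005 turn -0.00 dp [0.0942 0.0124 0.5991] q6 -1.98 w 0.0354 gf 20.0 F [-0.6671 -0.4039 -2.9648]
```

Not yet touching, so I go down slowly until it touches, then release.

```bash
python3 -m creep '[{"dp":[0,0,0.3],"turn":0},{"dp":[0,0,0.2],"turn":0},{"dp":[0,0,0],"turn":0},{"dp":[0,0,0],"turn":0}]'; python3 -m creep '[{"dp":[0,0,0.1],"turn":0},{"dp":[0,0,0],"turn":0},{"dp":[0,0,0],"turn":0}]'
```

```text
time: 7.3
tool_pos: [0.5104, -0.277, 0.2473]
tcp_rot: [0.274, 3.129, -0.001]
ft_force: [0.2, 1.9, 1.2]
width: 0.0352
grasp_force: 20.0
time: 7.6
tool_pos: [0.5108, -0.2771, 0.2472]
tcp_rot: [0.274, 3.128, -0.001]
ft_force: [-0.9, 1.7, 7.1]
width: 0.0353
grasp_force: 20.0
```

```bash
python3 -m creep '[{"dp":[0,0,0],"turn":0},{"dp":[0,0,0],"turn":0},{"dp":[0,0,0],"turn":0},{"dp":[0,0,0],"turn":0},{"dp":[0,0,-1],"turn":0},{"dp":[0,0,-2],"turn":0},{"dp":[0,0,-2.5],"turn":0},{"dp":[0,0,-2.5],"turn":0},{"dp":[0,0,0],"turn":0},{"dp":[0,0,0],"turn":0}]' 0.645
python3 - <<'E'
from h import *
go(T["green"],.16,80)
d=robot.read_camera("top");cv2.imwrite("pics/t3.png",cv2.resize(d["img"][130:270,190:430],None,fx=3,fy=3)[:,:,::-1])
E
```

```text
time: 8.6
tool_pos: [0.5104, -0.277, 0.3268]
tcp_rot: [0.274, 3.128, -0.002]
ft_force: [0.1, -0.3, -0.3]
width: 0.0599
grasp_force: 0.0
t 8.60 yaw 80.0 grasp [ 0.5107 -0.2772  0.1598] tilt -0.999997800213735 turn -0.00 dp [ 2.5049 23.5957 -0.044 ] q6 -1.98 w 0.0599 gf 0.0 F [ 0.1152 -0.2705 -0.3339]
```

View pics/t3.png

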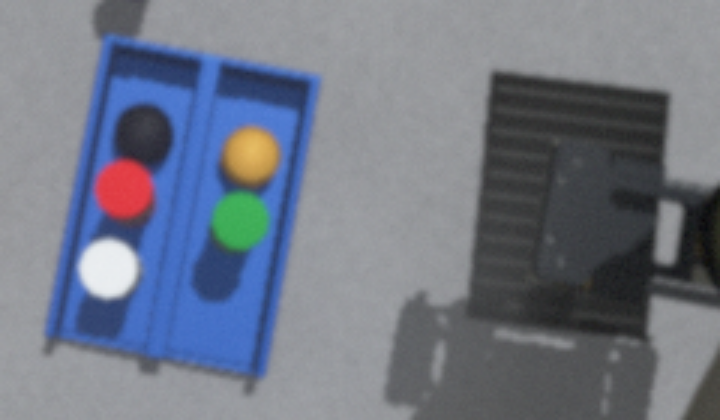

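The yellow slot is empty, and green at (240,220) in the crop is undisturbed. The gripper hides the yellow nipple on the mat. Green next.

```bash
python3 -m creep '[{"dp":[0.3,2,0],"turn":0},{"dp":[0.3,3,0],"turn":0},{"dp":[0.3,3,0],"turn":0},{"dp":[0.3,3,0],"turn":0},{"dp":[0.3,3,0],"turn":0},{"dp":[0.3,3,0],"turn":0},{"dp":[0.3,3,0],"turn":0},{"dp":[0.3,2.5,0],"turn":0},{"dp":[0.1,1.1,0],"turn":0},{"dp":[0,0,0],"turn":0},{"dp":[0,0,0],"turn":0},{"dp":[0,0,0],"turn":0}]'
python3 - <<'E'
from h import *
go(T["green"],.08,80)
d=robot.read_camera("scene")
for c in("yellow",):
    for q in comps(d,c,(120,180,200,290),8): print(cv2.boundingRect(q))
cv2.imwrite("pics/s4.png",cv2.resize(d["img"][80:280,120:340],None,fx=3,fy=3)[:,:,::-1])
E
```

```text
time: 9.85
tool_pos: [0.5265, -0.0412, 0.3255]
tcp_rot: [-0.276, -3.129, 0.001]
ft_force: [0.2, -1.1, 0.1]
width: 0.0602
grasp_force: 0.0
t 9.85 yaw 79.9 grasp [ 0.5264 -0.0412  0.1585] tilt -0.9999998474354583 turn -0.01 dp [-0.0477  0.0857  7.8482] q6 -1.57 w 0.0602 gf 0.0 F [ 0.1693 -1.0511  0.0519]
(135, 191, 16, 13)
```

View pics/s4.png

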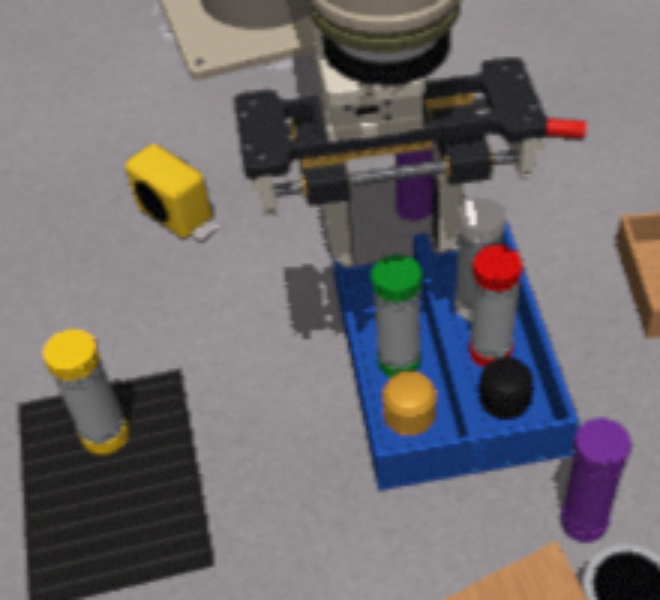

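Yellow stands upright on the mat at (85,390) in the crop; the lean is perspective. The fingers straddle green.

```bash
python3 -m creep '[{"dp":[0,0.1,1],"turn":0},{"dp":[0,0,1.5],"turn":0},{"dp":[0,0,1.5],"turn":0},{"dp":[0,0,1.5],"turn":0},{"dp":[0,0,1.5],"turn":0},{"dp":[0,0,0.85],"turn":0},{"dp":[0,0,0],"turn":0},{"dp":[0,0,0],"turn":0}]'
python3 - <<'E'
from h import *
go(T["green"],.08,80)
E
python3 -m creep '[{"dp":[0,0,0],"turn":0},{"dp":[0,0,0],"turn":0},{"dp":[0,0,0],"turn":0},{"dp":[0,0,0],"turn":0},{"dp":[0,0,0],"turn":0},{"dp":[0,0,0],"turn":0},{"dp":[0,0,0],"turn":0},{"dp":[0,0,0],"turn":0}]' 0.2 20
python3 -m creep '[{"dp":[0,0,-0.5],"turn":0},{"dp":[0,0,-1.5],"turn":0},{"dp":[0,0,-2],"turn":0},{"dp":[0,0,-2],"turn":0},{"dp":[0,0,-2],"turn":0},{"dp":[0,0,0],"turn":0},{"dp":[0,0,0],"turn":0}]'
python3 - <<'E'
from h import *
go(T["matB"],.16,80)
E
```

```text
time: 10.7
tool_pos: [0.5268, -0.0391, 0.2472]
tcp_rot: [-0.274, -3.129, 0.0]
ft_force: [0.1, 0.2, -0.7]
width: 0.06
grasp_force: 0.0
t 10.70 yaw 80.0 grasp [ 0.5268 -0.0391  0.0802] tilt -0.999999985733254 turn -0.00 dp [-0.0452 -0.1337  0.0248] q6 -1.57 w 0.0600 gf 0.0 F [ 0.148   0.158  -0.6536]
time: 11.5
tool_pos: [0.527, -0.0392, 0.2477]
tcp_rot: [0.274, 3.129, -0.0]
ft_force: [-1.0, -0.3, 5.5]
width: 0.0356
grasp_force: 20.0
time: 12.2
tool_pos: [0.5267, -0.0391, 0.3275]
tcp_rot: [0.274, 3.129, -0.0]
ft_force: [0.2, 0.8, -3.2]
width: 0.0355
grasp_force: 20.0
t 12.20 yaw 80.0 grasp [ 0.5268 -0.0391  0.1605] tilt -0.9999997303167084 turn -0.00 dp [-11.4756 -22.9429   0.0535] q6 -1.57 w 0.0355 gf 20.0 F [ 0.2468  0.8174 -3.1573]
```

```bash
python3 -m creep '[{"dp":[0,-2,0],"turn":0},{"dp":[-1.2,-3,0],"turn":0},{"dp":[-1.5,-3,0],"turn":0},{"dp":[-1.5,-3,0],"turn":0},{"dp":[-1.5,-3,0],"turn":0},{"dp":[-1.5,-3,0],"turn":0},{"dp":[-1.5,-3,0],"turn":0},{"dp":[-1.5,-2,0],"turn":0},{"dp":[-1.3,-1,0],"turn":0},{"dp":[0,0,0],"turn":0},{"dp":[0,0,2],"turn":0},{"dp":[0,0,2],"turn":0},{"dp":[0,0,2],"turn":0},{"dp":[0,0,1],"turn":0},{"dp":[0,0,0.5],"turn":0},{"dp":[0,0,0],"turn":0},{"dp":[0,0,0],"turn":0},{"dp":[0,0,0],"turn":0}]'
python3 -m creep '[{"dp":[0,0,0.3],"turn":0},{"dp":[0,0,0.2],"turn":0},{"dp":[0,0,0],"turn":0},{"dp":[0,0,0],"turn":0}]'
python3 - <<'E'
from h import *
go(T["matB"],.08,80)
E
```

```text
time: 14.0
tool_pos: [0.6005, -0.2858, 0.2537]
tcp_rot: [0.274, 3.128, -0.001]
ft_force: [0.2, 0.4, -2.7]
width: 0.0356
grasp_force: 20.0
time: 14.4
tool_pos: [0.6002, -0.2858, 0.2478]
tcp_rot: [0.274, 3.129, -0.001]
ft_force: [0.5, -0.4, 1.4]
width: 0.0355
grasp_force: 20.0
t 14.40 yaw 80.0 grasp [ 0.6004 -0.2859  0.0808] tilt -0.9999994858812813 turn -0.00 dp [0.0503 0.0808 0.0829] q6 -1.92 w 0.0355 gf 20.0 F [ 0.4935 -0.3709  1.4235]
```

Contact. I release, rise clear, and turn toward the cap orientation (closing line at -10°).

```bash
python3 -m creep '[{"dp":[0,0,0.1],"turn":0},{"dp":[0,0,0],"turn":0},{"dp":[0,0,0],"turn":0}]' ; python3 -m creep '[{"dp":[0,0,0],"turn":0},{"dp":[0,0,0],"turn":0},{"dp":[0,0,0],"turn":0},{"dp":[0,0,0],"turn":0},{"dp":[0,0,-1],"turn":0},{"dp":[0,0,-2],"turn":0},{"dp":[0,0,-3],"turn":0},{"dp":[0,0,-3],"turn":0},{"dp":[0,0,-3],"turn":0},{"dp":[0,2,0],"turn":0},{"dp":[0,3,0],"turn":0},{"dp":[0,3,0],"turn":0},{"dp":[0,3,0],"turn":0},{"dp":[0,3,0],"turn":0},{"dp":[0,3,0],"turn":0}]' 0.645 20; python3 -m creep '[{"dp":[0,0,0],"turn":1},{"dp":[0,0,0],"turn":1},{"dp":[0,0,0],"turn":1},{"dp":[0,0,0],"turn":1},{"dp":[0,0,0],"turn":1},{"dp":[0,0,0],"turn":1},{"dp":[0,0,0],"turn":1},{"dp":[0,0,0],"turn":1},{"dp":[0,0,0],"turn":1},{"dp":[0,0,0],"turn":1},{"dp":[0,0,0],"turn":1},{"dp":[0,0,0],"turn":1},{"dp":[0,0,0],"turn":1},{"dp":[0,0,0],"turn":1},{"dp":[0,0,0],"turn":1},{"dp":[0,0,0],"turn":1},{"dp":[0,0,0],"turn":1},{"dp":[0,0,0],"turn":1},{"dp":[0,0,0],"turn":0},{"dp":[0,0,0],"turn":0}]'
python3 - <<'E'
from h import *
d=robot.read_camera("top")
q=comps(d,"brass",(205,140,300,260))[0]; m=cv2.moments(q); print(ray(d,(m["m10"]/m["m00"],m["m01"]/m["m00"]),.03))
go(T["cap"],.19,-10)
d=robot.read_camera("scene")
q=comps(d,"brass",(230,190,300,240))[0]; m=cv2.moments(q); print(ray(d,(m["m10"]/m["m00"],m["m01"]/m["m00"]),.025))
cv2.imwrite("pics/s5.png",cv2.resize(d["img"][80:280,120:340],None,fx=3,fy=3)[:,:,::-1])
E
```

```text
time: 14.7
tool_pos: [0.6005, -0.2859, 0.2478]
tcp_rot: [0.274, 3.128, -0.001]
ft_force: [-1.9, -0.5, 7.0]
width: 0.0352
grasp_force: 20.0
time: 16.2
tool_pos: [0.6295, -0.1165, 0.3662]
tcp_rot: [-0.274, -3.129, -0.0]
ft_force: [0.8, -0.0, -0.3]
width: 0.0603
grasp_force: 0.0
time: 18.2
tool_pos: [0.6295, -0.1178, 0.3662]
tcp_rot: [-2.404, -2.023, 0.0]
ft_force: [0.1, -0.5, 0.2]
width: 0.0597
grasp_force: 0.0
[ 0.5798 -0.0398]
t 18.25 yaw -9.9 grasp [ 0.6294 -0.1179  0.1992] tilt -0.9999999704850833 turn 0.03 dp [ 5.7472 -6.3381  0.9193] q6 -0.09 w 0.0598 gf 0.0 F [ 0.1247 -0.3871 -0.595 ]
[ 0.5759 -0.0454]
```

View pics/s5.png

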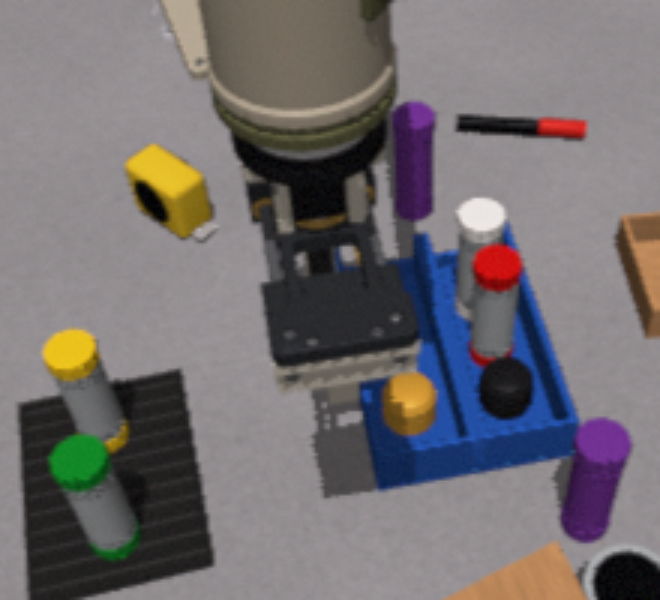

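Green and yellow both stand on the mat at (95,490) and (85,390) in the crop, and the cap is untouched. Next: above the cap, then down.

```bash
python3 -m creep '[{"dp":[1.7,-1.8,0],"turn":0},{"dp":[2,-2.2,0],"turn":0},{"dp":[2,-2.3,0],"turn":0},{"dp":[0,0,0],"turn":0},{"dp":[0,0,0],"turn":0},{"dp":[0,0,3],"turn":0},{"dp":[0,0,3],"turn":0},{"dp":[0,0,3],"turn":0},{"dp":[0,0,0],"turn":0},{"dp":[0,0,0],"turn":0},{"dp":[0,0,0],"turn":0}]'
python3 - <<'E'
from h import *
go(T["cap"],.027,-10)
d=robot.read_camera("scene")
q=comps(d,"brass",(230,190,300,240))[0]; m=cv2.moments(q); print(ray(d,(m["m10"]/m["m00"],m["m01"]/m["m00"]),.025))
cv2.imwrite("pics/s6.png",cv2.resize(d["img"][130:260,200:340],None,fx=4,fy=4)[:,:,::-1])
E
```

```text
time: 19.4
tool_pos: [0.5785, -0.0517, 0.2784]
tcp_rot: [2.405, 2.017, 0.003]
ft_force: [0.2, -0.0, 0.1]
width: 0.0601
grasp_force: 0.0
t 19.40 yaw -10.0 grasp [ 0.579  -0.0518  0.1114] tilt -0.9999952938664102 turn -0.00 dp [ 0.1117 -0.2497  8.4438] q6 -0.00 w 0.0601 gf 0.0 F [ 0.2284 -0.0459  0.0543]Traceback (most recent call last):
  File "<stdin>", line 4, in <module>
IndexError: list index out of range
```

```bash
python3 -m creep '[{"dp":[0.1,-0.2,1.5],"turn":0},{"dp":[0,0,1.5],"turn":0},{"dp":[0,0,1.5],"turn":0},{"dp":[0,0,1.2],"turn":0},{"dp":[0,0,0],"turn":0},{"dp":[0,0,0],"turn":0}]'
python3 - <<'E'
from h import *
go(T["cap"],.027,-10)
d=robot.read_camera("scene")
cv2.imwrite("pics/s6.png",cv2.resize(d["img"][130:260,200:340],None,fx=4,fy=4)[:,:,::-1])
E
```

```text
time: 20.05
tool_pos: [0.5754, -0.0497, 0.2185]
tcp_rot: [-2.406, -2.019, 0.001]
ft_force: [-0.0, 0.1, 0.3]
width: 0.0599
grasp_force: 0.0
t 20.05 yaw -10.0 grasp [ 0.5751 -0.0497  0.0515] tilt -0.99999902190416 turn -0.00 dp [-0.0265  0.1963  2.4518] q6 -0.00 w 0.0599 gf 0.0 F [-0.0255  0.0557  0.3104]
```

View pics/s6.png

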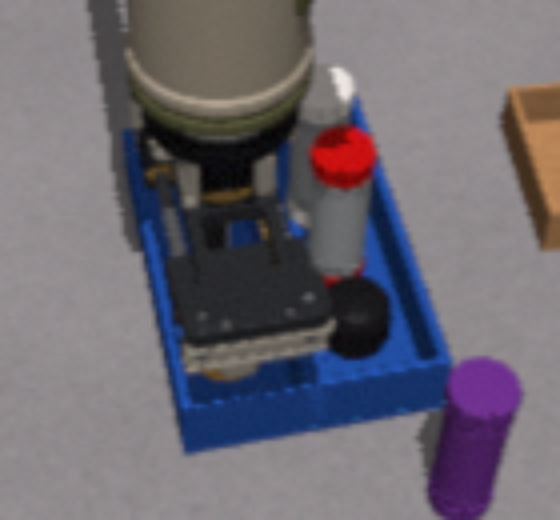

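The gripper stands over the cap, clear of red at (343,200) and the black cap at (357,315), with no contact force.

```bash
python3 -m creep '[{"dp":[0,0.15,0.8],"turn":0},{"dp":[0,0,0.8],"turn":0},{"dp":[0,0,0.8],"turn":0},{"dp":[0,0,0],"turn":0},{"dp":[0,0,0],"turn":0}]'; python3 -m creep '[{"dp":[0,0,0],"turn":0},{"dp":[0,0,0],"turn":0},{"dp":[0,0,0],"turn":0},{"dp":[0,0,0],"turn":0},{"dp":[0,0,0],"turn":0},{"dp":[0,0,0],"turn":0},{"dp":[0,0,0],"turn":0}]' 0.25 20
```

```text
time: 20.6
tool_pos: [0.5768, -0.05, 0.1947]
tcp_rot: [-2.406, -2.019, 0.001]
ft_force: [0.2, 0.5, -0.8]
width: 0.06
grasp_force: 0.0
time: 21.3
tool_pos: [0.5773, -0.0501, 0.1956]
tcp_rot: [2.406, 2.019, 0.001]
ft_force: [-0.7, 0.1, 4.0]
width: 0.0413
grasp_force: 20.0
```

```bash
python3 -m creep '[{"dp":[0,0,-0.5],"turn":0},{"dp":[0,0,-1],"turn":0},{"dp":[0,0,-2],"turn":0},{"dp":[0,0,-3],"turn":0},{"dp":[0,0,-3],"turn":0},{"dp":[0,0,-3],"turn":0},{"dp":[0,0,-3],"turn":0},{"dp":[0,0,-3],"turn":0},{"dp":[0,0,-2],"turn":0},{"dp":[0,0,0],"turn":0.66},{"dp":[0,0,0],"turn":0}]'
python3 - <<'E'
from h import *
go(T["cell"],.24,-13.3)
E
```

```text
time: 22.4
tool_pos: [0.5771, -0.0501, 0.4018]
tcp_rot: [2.464, 1.947, 0.002]
ft_force: [-0.5, 0.2, -2.7]
width: 0.0412
grasp_force: 20.0
t 22.40 yaw -13.4 grasp [ 0.5775 -0.0501  0.2348] tilt -0.9999979369132789 turn -0.01 dp [ 24.9118 -10.2911  -0.5381] q6 0.06 w 0.0412 gf 20.0 F [-0.4781  0.2293 -2.6865]
```

```bash
python3 -m creep '[{"dp":[1.2,-0.5,0],"turn":0},{"dp":[2.5,-1,0],"turn":0},{"dp":[3,-1.2,0],"turn":0},{"dp":[3,-1.2,0],"turn":0},{"dp":[3,-1.2,0],"turn":0},{"dp":[3,-1.2,0],"turn":0},{"dp":[3,-1.2,0],"turn":0},{"dp":[3,-1.2,0],"turn":0},{"dp":[2,-1,0],"turn":0},{"dp":[1.2,-0.6,0],"turn":0},{"dp":[0,0,0],"turn":0},{"dp":[0,0,0],"turn":0},{"dp":[0,0,3],"turn":0},{"dp":[0,0,3],"turn":0},{"dp":[0,0,3],"turn":0},{"dp":[0,0,3],"turn":0},{"dp":[0,0,0],"turn":0},{"dp":[0,0,0],"turn":0}]'
python3 - <<'E'
from h import *
go(T["cell"],.027,-13.3)
d=robot.read_camera("scene")
q=np.vstack(comps(d,"brown",(310,135,420,200))); r=cv2.minAreaRect(q); print(r,ray(d,r[0],.025))
cv2.imwrite("pics/s7.png",cv2.resize(d["img"][90:240,260:440],None,fx=4,fy=4)[:,:,::-1])
E
```

```text
time: 24.2
tool_pos: [0.5343, 0.215, 0.2803]
tcp_rot: [-2.465, -1.947, 0.002]
ft_force: [0.3, 0.5, -0.7]
width: 0.0412
grasp_force: 20.0
t 24.20 yaw -13.4 grasp [0.5341 0.2149 0.1133] tilt -0.9999990158107968 turn -0.01 dp [0.1287 0.0328 8.6314] q6 0.53 w 0.0412 gf 20.0 F [ 0.3207  0.5478 -0.7061]
((366.67938232421875, 161.56764221191406), (54.296451568603516, 81.22172546386719), 84.0938491821289) [0.5324 0.2744]
```

View pics/s7.png

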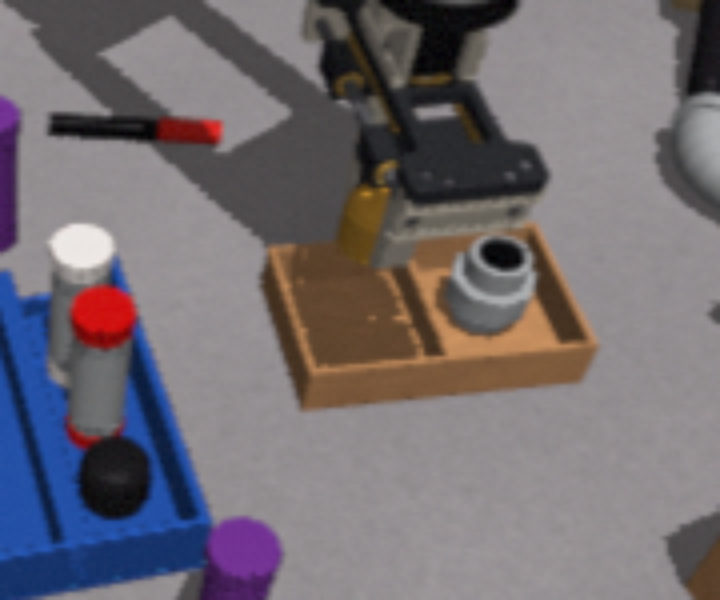

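The cap is held above the free cell at about (360,290), with the union at (490,285) clear of the gripper.

```bash
python3 -m creep '[{"dp":[0.1,0,1.5],"turn":0},{"dp":[0,0,2],"turn":0},{"dp":[0,0,2],"turn":0},{"dp":[0,0,1.5],"turn":0},{"dp":[0,0,0.8],"turn":0},{"dp":[0,0,0.3],"turn":0},{"dp":[0,0,0],"turn":0},{"dp":[0,0,0],"turn":0}]'; python3 -m creep '[{"dp":[0,0,0.2],"turn":0},{"dp":[0,0,0.15],"turn":0},{"dp":[0,0,0],"turn":0},{"dp":[0,0,0],"turn":0}]'
python3 - <<'E'
from h import *
go(T["cell"],.0286,-13.3)
E
```

```text
time: 25.05
tool_pos: [0.5349, 0.2171, 0.2002]
tcp_rot: [2.463, 1.949, 0.002]
ft_force: [-0.0, -0.5, -2.0]
width: 0.0417
grasp_force: 20.0
time: 25.45
tool_pos: [0.5344, 0.217, 0.1958]
tcp_rot: [-2.464, -1.949, -0.0]
ft_force: [1.0, 0.2, -1.7]
width: 0.0415
grasp_force: 20.0
t 25.45 yaw -13.3 grasp [0.5344 0.217  0.0288] tilt -0.99999999852315 turn -0.00 dp [-0.0886  0.0438  0.0187] q6 0.53 w 0.0415 gf 20.0 F [ 1.0427  0.2014 -1.7439]
```

```bash
python3 -m creep '[{"dp":[0,0,0.15],"turn":0},{"dp":[0,0,0],"turn":0},{"dp":[0,0,0],"turn":0}]'; python3 -m creep '[{"dp":[0,0,0],"turn":0},{"dp":[0,0,0],"turn":0},{"dp":[0,0,0],"turn":0},{"dp":[0,0,0],"turn":0},{"dp":[0,0,-0.5],"turn":0},{"dp":[0,0,-1],"turn":0},{"dp":[0,0,-2],"turn":0},{"dp":[0,0,-3],"turn":0},{"dp":[0,0,-3],"turn":0},{"dp":[0,0,-3],"turn":0},{"dp":[0,0,-3],"turn":0},{"dp":[0,0,-3],"turn":0},{"dp":[0,0,-3],"turn":0}]' 0.55; python3 -m creep '[{"dp":[0,0,0],"turn":-1},{"dp":[-1.5,0,0],"turn":-1},{"dp":[-2,0.2,0],"turn":-1},{"dp":[-2,0.2,0],"turn":-1},{"dp":[-2,0.3,0],"turn":-1},{"dp":[-2,0.3,0],"turn":-1},{"dp":[-2,0.3,0],"turn":-1},{"dp":[0,0,0],"turn":-1},{"dp":[0,0,0],"turn":-1},{"dp":[0,0,0],"turn":-1},{"dp":[0,0,0],"turn":-1},{"dp":[0,0,0],"turn":-1},{"dp":[0,0,0],"turn":-1},{"dp":[0,0,0],"turn":-1},{"dp":[0,0,0],"turn":-1},{"dp":[0,0,0],"turn":-1},{"dp":[0,0,0],"turn":-1},{"dp":[0,0,0],"turn":-1},{"dp":[0,0,0],"turn":-0.66},{"dp":[0,0,0],"turn":0}]' 0.645
python3 - <<'E'
from h import *
go((.6003,-.2859),.22,80)
d=robot.read_camera("top")
cv2.imwrite("pics/t8.png",cv2.resize(d["img"][130:270,60:300],None,fx=3,fy=3)[:,:,::-1])
d2=robot.read_camera("scene")
for c,b in(("brass",(310,135,420,200)),): 
    for q in comps(d2,c,b)[:3]: print(cv2.boundingRect(q))
E
```

```text
time: 25.75
tool_pos: [0.5345, 0.217, 0.1956]
tcp_rot: [2.464, 1.949, 0.0]
ft_force: [-6.4, -3.1, 10.6]
width: 0.0413
grasp_force: 20.0
time: 27.05
tool_pos: [0.5341, 0.2169, 0.4117]
tcp_rot: [2.463, 1.949, 0.002]
ft_force: [0.9, 0.1, -0.3]
width: 0.0511
grasp_force: 0.0
time: 29.05
tool_pos: [0.5565, 0.1053, 0.4102]
tcp_rot: [0.272, 3.129, 0.0]
ft_force: [0.6, 0.3, 0.4]
width: 0.0602
grasp_force: 0.0
t 29.05 yaw 80.0 grasp [0.5567 0.1053 0.2432] tilt -0.999999475763143 turn 0.01 dp [-11.0879 -37.7702   2.3231] q6 -1.30 w 0.0602 gf 0.0 F [0.5569 0.3389 0.422 ]
(340, 160, 18, 20)
```

View pics/t8.png

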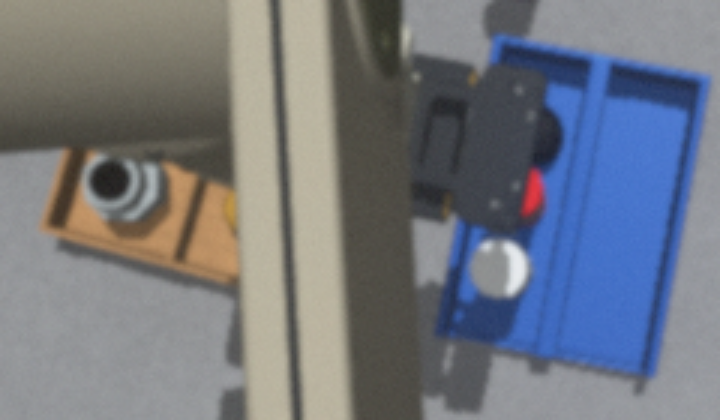

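The arm hides most of the cap in the cell; its edge shows at (232,213) in the crop, and the brass lane is empty. Now back to green on the mat.

```bash
python3 -m creep '[{"dp":[-0.5,-2,0],"turn":0},{"dp":[-1,-3,0],"turn":0},{"dp":[-1,-3.5,0],"turn":0},{"dp":[-1,-3.5,0],"turn":0},{"dp":[-1,-3.5,0],"turn":0},{"dp":[-1,-3.5,0],"turn":0},{"dp":[-1,-3.5,0],"turn":0},{"dp":[-1,-3.5,0],"turn":0},{"dp":[-1,-3.5,0],"turn":0},{"dp":[-1,-3.5,0],"turn":0},{"dp":[-1,-3,0],"turn":0},{"dp":[-0.6,-1.8,0],"turn":0},{"dp":[0,0,0],"turn":0},{"dp":[0,0,2.5],"turn":0},{"dp":[0,0,3],"turn":0},{"dp":[0,0,2.5],"turn":0},{"dp":[0,0,0],"turn":0},{"dp":[0,0,0],"turn":0}]'
python3 - <<'E'
from h import *
go((.6003,-.2859),.0808,80)
d=robot.read_camera("scene")
for q in comps(d,"brass",(310,135,420,200))[:1]:
    r=cv2.boundingRect(q); print(r, ray(d,(r[0]+r[2]/2,r[1]+r[3]/2),.02))
q=np.vstack(comps(d,"brown",(310,135,420,200)));m=d["img"][135:205,310:420]
cv2.imwrite("pics/s9.png",cv2.resize(d["img"][80:290,110:430],None,fx=2.4,fy=2.4)[:,:,::-1])
d=robot.read_camera("top")
for q in comps(d,"brass",(60,150,190,240))[:1]:
    m=cv2.moments(q); w=ray(d,(m["m10"]/m["m00"],m["m01"]/m["m00"]),.03); print("cap",w, "rel cell",w-T["cell"])
E
```

```text
time: 30.95
tool_pos: [0.6002, -0.2855, 0.3295]
tcp_rot: [-0.274, -3.129, -0.001]
ft_force: [0.6, 0.4, 1.1]
width: 0.0599
grasp_force: 0.0
t 30.95 yaw 80.0 grasp [ 0.6001 -0.2854  0.1625] tilt -0.9999995241698533 turn -0.00 dp [-0.0357 -0.0528  8.1734] q6 -1.92 w 0.0599 gf 0.0 F [0.5795 0.4458 1.1226]
(340, 160, 18, 20) [0.5375 0.2206]
cap [0.5348 0.2167] rel cell [0.0002 0.0007]
```

View pics/s9.png

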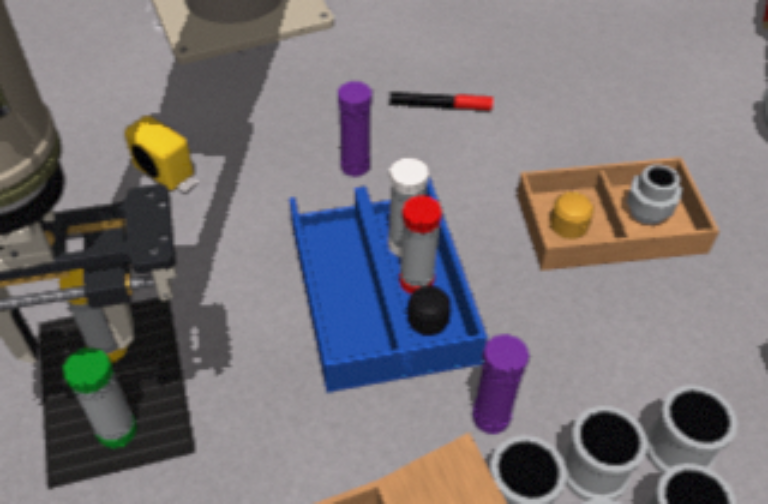

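The brass cap stands mid-cell at (572,213), less than 1 mm from the estimated middle, and the union is undisturbed. Both nipples stand on the mat. Grasp green.

```bash
python3 -m creep '[{"dp":[0,0,1.5],"turn":0},{"dp":[0,0,1.5],"turn":0},{"dp":[0,0,1.5],"turn":0},{"dp":[0,0,1.5],"turn":0},{"dp":[0,0,1.5],"turn":0},{"dp":[0,0,0.65],"turn":0},{"dp":[0,0,0],"turn":0},{"dp":[0,0,0],"turn":0}]'
python3 -m creep '[{"dp":[0,0,0],"turn":0},{"dp":[0,0,0],"turn":0},{"dp":[0,0,0],"turn":0},{"dp":[0,0,0],"turn":0},{"dp":[0,0,0],"turn":0},{"dp":[0,0,0],"turn":0},{"dp":[0,0,0],"turn":0},{"dp":[0,0,0],"turn":0}]' 0.2 20
python3 -m creep '[{"dp":[0,0,-0.5],"turn":0},{"dp":[0,0,-1.5],"turn":0},{"dp":[0,0,-2],"turn":0},{"dp":[0,0,-2],"turn":0},{"dp":[0,0,-2],"turn":0},{"dp":[0,0,0],"turn":0},{"dp":[0,0,0],"turn":0}]'
python3 - <<'E'
from h import *
go((.527,-.0391),.16,80)
E
```

```text
time: 31.85
tool_pos: [0.6004, -0.2863, 0.248]
tcp_rot: [0.274, 3.129, -0.0]
ft_force: [0.7, -0.2, 0.7]
width: 0.0601
grasp_force: 0.0
time: 32.65
tool_pos: [0.6004, -0.2863, 0.2483]
tcp_rot: [0.274, 3.129, -0.001]
ft_force: [0.3, 0.9, 5.4]
width: 0.0354
grasp_force: 20.0
time: 33.35
tool_pos: [0.6002, -0.2863, 0.3281]
tcp_rot: [0.274, 3.129, -0.001]
ft_force: [0.4, 0.2, -2.6]
width: 0.0354
grasp_force: 20.0
t 33.35 yaw 80.0 grasp [ 0.6004 -0.2863  0.1611] tilt -0.999999584857284 turn -0.00 dp [11.5191 23.0744  0.0944] q6 -1.92 w 0.0354 gf 20.0 F [ 0.3767  0.2015 -2.642 ]
```

```bash
python3 -m creep '[{"dp":[1,1.5,0],"turn":0},{"dp":[1.5,3,0],"turn":0},{"dp":[1.5,3,0],"turn":0},{"dp":[1.5,3,0],"turn":0},{"dp":[1.5,3,0],"turn":0},{"dp":[1.5,3,0],"turn":0},{"dp":[1.5,3,0],"turn":0},{"dp":[1.5,2,0],"turn":0},{"dp":[0,1.5,0],"turn":0},{"dp":[0,0,0],"turn":0},{"dp":[0,0,0],"turn":0},{"dp":[0,0,0],"turn":0}]'
python3 - <<'E'
from h import *
go((.527,-.0391),.0807,80)
E
```

```text
time: 34.55
tool_pos: [0.5272, -0.0406, 0.3274]
tcp_rot: [-0.275, -3.129, 0.001]
ft_force: [-0.2, -1.2, -2.5]
width: 0.0355
grasp_force: 20.0
t 34.55 yaw 80.0 grasp [ 0.5272 -0.0406  0.1604] tilt -0.9999998330124101 turn -0.01 dp [0.0383 0.1521 7.9662] q6 -1.57 w 0.0355 gf 20.0 F [-0.1817 -1.2142 -2.4685]
```

```bash
python3 -m creep '[{"dp":[0,0.1,1],"turn":0},{"dp":[0,0,2],"turn":0},{"dp":[0,0,2],"turn":0},{"dp":[0,0,1.5],"turn":0},{"dp":[0,0,0.7],"turn":0},{"dp":[0,0,0.3],"turn":0},{"dp":[0,0,0],"turn":0},{"dp":[0,0,0],"turn":0}]';  python3 -m creep '[{"dp":[0,0,0.3],"turn":0},{"dp":[0,0,0.2],"turn":0},{"dp":[0,0,0],"turn":0},{"dp":[0,0,0],"turn":0}]'
python3 - <<'E'
from h import *
go((.527,-.0391),.0807,80)
E
```

```text
time: 35.35
tool_pos: [0.5276, -0.0389, 0.2536]
tcp_rot: [0.274, 3.128, -0.0]
ft_force: [-0.2, -0.2, -2.3]
width: 0.0355
grasp_force: 20.0
time: 35.75
tool_pos: [0.5274, -0.0388, 0.2483]
tcp_rot: [0.274, 3.129, -0.0]
ft_force: [0.9, 0.3, 0.5]
width: 0.0353
grasp_force: 20.0
t 35.75 yaw 80.0 grasp [ 0.5276 -0.0388  0.0813] tilt -0.9999994368426249 turn -0.00 dp [ 0.0498 -0.0391  0.059 ] q6 -1.57 w 0.0353 gf 20.0 F [0.9289 0.3479 0.5369]
```

Green is touching down, so I release it and go for yellow.

```bash
python3 -m creep '[{"dp":[0,0,0.1],"turn":0},{"dp":[0,0,0],"turn":0},{"dp":[0,0,0],"turn":0}]'; python3 -m creep '[{"dp":[0,0,0],"turn":0},{"dp":[0,0,0],"turn":0},{"dp":[0,0,0],"turn":0},{"dp":[0,0,0],"turn":0},{"dp":[0,0,-1],"turn":0},{"dp":[0,0,-2],"turn":0},{"dp":[0,0,-2.5],"turn":0},{"dp":[0,0,-2.6],"turn":0},{"dp":[-0.3,-2,0],"turn":0},{"dp":[-0.3,-3,0],"turn":0},{"dp":[-0.3,-3,0],"turn":0},{"dp":[-0.3,-3,0],"turn":0},{"dp":[-0.3,-3,0],"turn":0},{"dp":[-0.3,-3,0],"turn":0},{"dp":[-0.3,-3,0],"turn":0},{"dp":[-0.3,-2.5,0],"turn":0},{"dp":[-0.1,-1.1,0],"turn":0},{"dp":[0,0,0],"turn":0},{"dp":[0,0,0],"turn":0},{"dp":[0,0,0],"turn":0}]' 0.645
python3 - <<'E'
from h import *
go((.5107,-.2772),.0803,80)
d=robot.read_camera("top")
for c in("green","red","white"):
    q=comps(d,c,(205,140,300,260))[:1]
    if q: m=cv2.moments(q[0]); print(c,ray(d,(m["m10"]/m["m00"],m["m01"]/m["m00"]),.112))
d=robot.read_camera("scene")
cv2.imwrite("pics/s10.png",cv2.resize(d["img"][80:290,110:430],None,fx=2.4,fy=2.4)[:,:,::-1])
E
```

```text
time: 36.05
tool_pos: [0.5278, -0.0389, 0.2483]
tcp_rot: [0.274, 3.127, -0.0]
ft_force: [-2.1, 0.2, 8.7]
width: 0.0353
grasp_force: 20.0
time: 38.05
tool_pos: [0.5109, -0.2744, 0.3278]
tcp_rot: [-0.272, -3.13, -0.001]
ft_force: [-1.1, -0.0, 0.3]
width: 0.0598
grasp_force: 0.0
t 38.05 yaw 80.1 grasp [ 0.5109 -0.2743  0.1608] tilt -0.9999999001162442 turn 0.01 dp [-0.0309 -0.2944  8.0473] q6 -1.98 w 0.0598 gf 0.0 F [-1.0513 -0.0443  0.3435]
green [ 0.5256 -0.0386]
white [0.4948 0.0418]
```

View pics/s10.png

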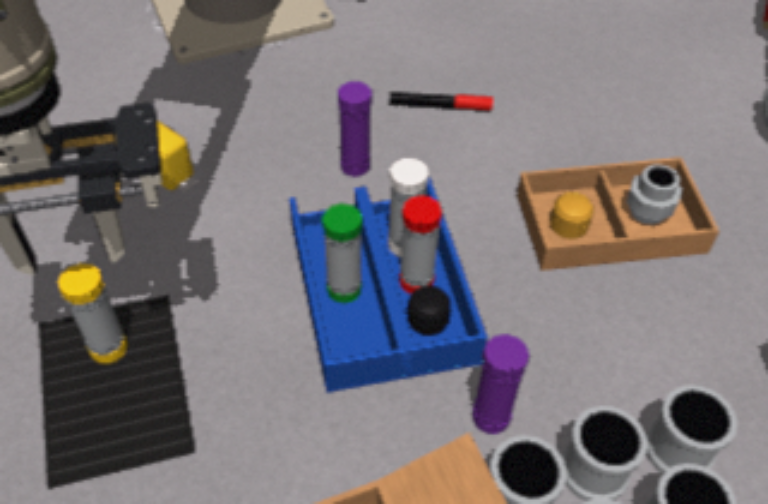

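Green is back at (343,255), about 1 mm from its starting place. Yellow still stands on the mat. Grasp it.

```bash
python3 -m creep '[{"dp":[0,-0.3,1],"turn":0},{"dp":[0,0,1.5],"turn":0},{"dp":[0,0,1.5],"turn":0},{"dp":[0,0,1.5],"turn":0},{"dp":[0,0,1.5],"turn":0},{"dp":[0,0,1],"turn":0},{"dp":[0,0,0],"turn":0},{"dp":[0,0,0],"turn":0}]'
python3 -m creep '[{"dp":[0,0,0],"turn":0},{"dp":[0,0,0],"turn":0},{"dp":[0,0,0],"turn":0},{"dp":[0,0,0],"turn":0},{"dp":[0,0,0],"turn":0},{"dp":[0,0,0],"turn":0},{"dp":[0,0,0],"turn":0},{"dp":[0,0,0],"turn":0}]' 0.2 20
python3 -m creep '[{"dp":[0,0,-0.5],"turn":0},{"dp":[0,0,-1.5],"turn":0},{"dp":[0,0,-2],"turn":0},{"dp":[0,0,-2],"turn":0},{"dp":[0,0,-2],"turn":0},{"dp":[0,0,0],"turn":0},{"dp":[0,0,0],"turn":0}]'
python3 - <<'E'
from h import *
go((.4804,-.0329),.16,80)
E
```

```text
time: 38.95
tool_pos: [0.5102, -0.2785, 0.2476]
tcp_rot: [-0.274, -3.129, -0.0]
ft_force: [0.2, 0.6, 0.4]
width: 0.0598
grasp_force: 0.0
time: 39.75
tool_pos: [0.5105, -0.2785, 0.2483]
tcp_rot: [0.274, 3.129, -0.0]
ft_force: [0.9, 1.8, 5.9]
width: 0.0356
grasp_force: 20.0
time: 40.45
tool_pos: [0.5102, -0.2786, 0.3281]
tcp_rot: [0.274, 3.129, -0.001]
ft_force: [-0.2, -0.2, -3.7]
width: 0.0357
grasp_force: 20.0
t 40.45 yaw 80.0 grasp [ 0.5103 -0.2787  0.1611] tilt -0.9999995116768094 turn -0.00 dp [ 7.2138 23.6866  0.0884] q6 -1.98 w 0.0357 gf 20.0 F [-0.1868 -0.2214 -3.7188]
```

```bash
python3 -m creep '[{"dp":[1.2,1.5,0],"turn":0},{"dp":[1.5,3,0],"turn":0},{"dp":[1.5,3,0],"turn":0},{"dp":[1.5,3,0],"turn":0},{"dp":[1.5,3,0],"turn":0},{"dp":[0,3,0],"turn":0},{"dp":[0,3,0],"turn":0},{"dp":[0,2.5,0],"turn":0},{"dp":[0,1.6,0],"turn":0},{"dp":[0,0,0],"turn":0},{"dp":[0,0,0],"turn":0},{"dp":[0,0,0],"turn":0}]'
python3 - <<'E'
from h import *
go((.4804,-.0329),.0802,80)
E
```

```text
time: 41.65
tool_pos: [0.48, -0.0342, 0.327]
tcp_rot: [-0.275, -3.128, 0.0]
ft_force: [0.1, 0.4, -2.5]
width: 0.0356
grasp_force: 20.0
t 41.65 yaw 80.0 grasp [ 0.4798 -0.0342  0.16  ] tilt -0.9999991454450695 turn -0.01 dp [-0.0492  0.1441  7.9815] q6 -1.57 w 0.0356 gf 20.0 F [ 0.1152  0.449  -2.4716]
```

```bash
python3 -m creep '[{"dp":[0,0.1,1],"turn":0},{"dp":[0,0,2],"turn":0},{"dp":[0,0,2],"turn":0},{"dp":[0,0,1.5],"turn":0},{"dp":[0,0,0.7],"turn":0},{"dp":[0,0,0.3],"turn":0},{"dp":[0,0,0],"turn":0},{"dp":[0,0,0],"turn":0}]';  python3 -m creep '[{"dp":[0,0,0.25],"turn":0},{"dp":[0,0,0.2],"turn":0},{"dp":[0,0,0],"turn":0},{"dp":[0,0,0],"turn":0}]'
python3 - <<'E'
from h import *
go((.4804,-.0329),.0802,80)
E
```

```text
time: 42.45
tool_pos: [0.4809, -0.0328, 0.2535]
tcp_rot: [0.274, 3.128, -0.0]
ft_force: [1.0, -0.1, -3.1]
width: 0.0354
grasp_force: 20.0
time: 42.85
tool_pos: [0.4805, -0.0326, 0.2484]
tcp_rot: [0.274, 3.129, -0.0]
ft_force: [0.1, 0.8, -1.9]
width: 0.0358
grasp_force: 20.0
t 42.85 yaw 80.0 grasp [ 0.4806 -0.0326  0.0814] tilt -0.9999999725895902 turn -0.00 dp [ 0.0099 -0.0357  0.1158] q6 -1.57 w 0.0358 gf 20.0 F [ 0.1107  0.7822 -1.8528]
```

```bash
python3 -m creep '[{"dp":[0,0,0.15],"turn":0},{"dp":[0,0,0],"turn":0},{"dp":[0,0,0],"turn":0}]'; python3 -m creep '[{"dp":[0,0,0],"turn":0},{"dp":[0,0,0],"turn":0},{"dp":[0,0,0],"turn":0},{"dp":[0,0,0],"turn":0},{"dp":[0,0,-1],"turn":0},{"dp":[0,0,-2],"turn":0},{"dp":[0,0,-2.5],"turn":0},{"dp":[0,0,-3],"turn":0},{"dp":[0,0,-3],"turn":0},{"dp":[0,-2,0],"turn":0},{"dp":[0,-3,0],"turn":0},{"dp":[0,-3,0],"turn":0},{"dp":[0,-3,0],"turn":0},{"dp":[0,-3,0],"turn":0},{"dp":[0,-3,0],"turn":0},{"dp":[0,0,0],"turn":0},{"dp":[0,0,0],"turn":0}]' 0.645
python3 - <<'E'
from h import *
d=robot.read_camera("top")
for c,b,z in(("yellow",(205,140,300,260),.112),("green",(205,140,300,260),.112),("red",(205,140,300,260),.112),("white",(205,140,300,260),.112),("brass",(60,150,190,240),.03)):
    q=comps(d,c,b)[:1]
    if q: m=cv2.moments(q[0]); print(c,ray(d,(m["m10"]/m["m00"],m["m01"]/m["m00"]),z))
cv2.imwrite("pics/t11.png",cv2.resize(d["img"][130:270,60:300],None,fx=3,fy=3)[:,:,::-1])
E
```

```text
time: 43.15
tool_pos: [0.4813, -0.0326, 0.2483]
tcp_rot: [0.274, 3.127, -0.0]
ft_force: [-1.2, -0.2, 6.2]
width: 0.0353
grasp_force: 20.0
time: 44.85
tool_pos: [0.4508, -0.2003, 0.3622]
tcp_rot: [0.277, 3.129, 0.0]
ft_force: [-0.7, 0.0, -1.0]
width: 0.0601
grasp_force: 0.0
yellow [ 0.4782 -0.0301]
green [ 0.5257 -0.0386]
white [0.495  0.0416]
brass [0.5347 0.2166]
```

View pics/t11.png

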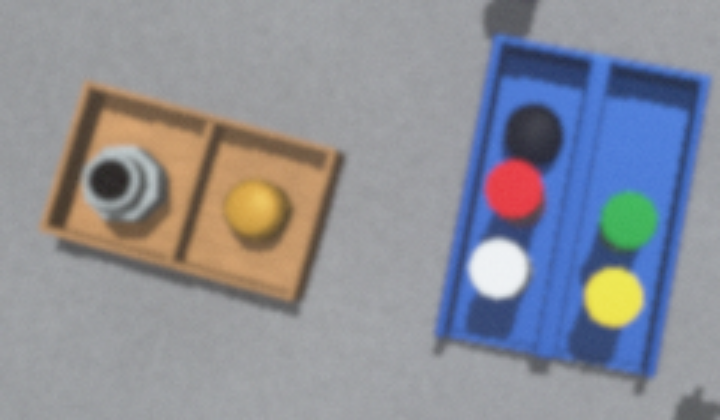

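The cap sits at (257,210) in the middle of the free cell. Green (630,220) and yellow (613,297) are back within 2 mm, and everything else is in place. Handing in.

```bash
python3 -c "
from workcell import robot
print(robot.job_done())"
```

```text
the job is handed in; nothing more can be done
None
```

I handed the job in at about 45 s; no verdict came back, but the last picture shows the brass cap upright in the middle of the free cell, green and yellow back within about 2 mm of where they stood, and everything else in place.

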